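Clip the probe onto the water bath and set the alarm ring

ROBOT

A 6-joint arm with a two-finger parallel gripper is mounted at the origin on a cart in front of the work surface, level with it; the furniture and walls round the work are solid. World frame = base frame: x ahead of the robot, y to its left, z up, the work surface at z = 0. Lengths are in m, angles in rad, forces in N, time in s.
With the tool pointing down it reaches from about 0.35 to 0.8 m from the base axis. Payload 7.3 kg.
Tool frame: the origin (TCP) lies between the finger pads; the fingertips stand 25 mm ahead of it and the grasp point (between the pads) lies 6 mm ahead of it (r.tip_extent is the distance from the TCP to the fingertips, in m); z points along the fingers, y is the line along which they close (so a half turn about z gives the same grasp; the last joint's range is limited). The gripper opens to 85 mm and grips with 20 to 120 N. Pads are 22 mm wide; open, the fingers measure 114 mm over their backs; the gripper's body (76 mm by 85 mm) begins 54 mm behind the grasp point. The pads swing forward as they close: fully open they stand 13 mm farther back than shut.
Start: joints at [-0.146, 0.342, 1.524, -0, 1.275, -0.146], TCP at [0.525, 0, 0.256] pointing down, gripper open.
Joint ranges: [-2.53, 2.53], [-0.77, 2.02], [0.04, 2.7], [-1, 4.14], [0.28, 2.66], [-3.11, 3.11]. Speed limits (rad/s): [2.57, 2.57, 3.14, 3.14, 3.14, 3.14].

INTERFACE

Orientations are given as a unit quaternion [x, y, z, w].
In Python, from workcell import r, command_gripper, optics gives the robot as it stands. The module is installed in compiled form; this text tells all that it offers. Calls block until the motion is done:
- r.reach(position, orientation): joint-space move of the TCP to a pose.
- r.move_straight(position, orientation=None, speed=0.15, max_force=None): straight line of the TCP; orientation=None keeps the orientation; speed is the mean speed in m/s. With max_force (N) it stops when the force on the tool has changed by that much, and returns True; else False.
- r.movej(angles): joint-space move.
- command_gripper(opening, force=None): finger opening in m; force is the grip in N (None keeps the last); returns when the fingers have stopped.
- r.hold(seconds).
- r.solve_ik(position, orientation): joint angles nearest the present ones, or None.
- r.read_state(): the state.
- optics.get_image(name): name is "scene" or "side" or "wrist"; returns (picture, depth): 480x640x3 uint8, red, green, blue; 480x640 float32, m along the optical axis (not along the pixel's ray), 0 where there is no reading.
- optics.camera_model(name): a dict with "K" (3x3 intrinsics, pixels), "k1" (the pictures are not rectified: a ray, as slopes to the right and down, at radius r is drawn at 1 + k1 r^2 times it, then the intrinsics apply), "R" (3x3) and "t" (3): a world point X has camera coordinates R X + t; the wrist camera has in their place "tool_from_camera" (4x4, takes a point from camera to tool coordinates, whose origin is the TCP and whose axes are the flange's). Camera axes: x right, y down, z forward; pixel columns grow to the right and rows downward; lengths in m; the calibration is good to about 2 mm. A picture is of the moment at which its call begins: read the wrist's pose just before it. camera_model takes no time and is no camera call.
A pose or a line that the arm cannot do raises r.PlanningError and nothing moves.
- r.finish_job(): hands the job in; it is judged then, once.
The state is a dict: "time_s": time; "joint_positions": joint angles; "dq": joint speeds; "tau": joint torques, N m; "eef_pos": TCP position; "eef_rot": TCP orientation; "contact_force": force on the tool from outside, world axes, zero at the start; "torque": the same for the moment, N m; "grip_width": finger opening in m; "grip_force": force on a finger pad.
Only numpy, scipy, OpenCV 4.12 (cv2) and the standard library are available. Lean on these libraries where they do the work, as an engineer would, in place of code of your own. Each camera call takes 0.05 s, during which the arm holds its last target. There are 200 camera calls.

TASK

Get the water bath ready for cooking: squeeze the probe clip open, take it off its stand and clip it near the middle of the steel tub's long wall nearest the robot, upright, gripping the wall, with the probe rod hanging inside the tub. Then turn only the wide outer ring of the thermometer console until its white line points at the long mark, leaving the small inner knob as it is set. Let go of everything, and do not disturb the mug, the mill or the lemon.

Things in the scene. Friction and masses are not known exactly. Their poses are not given: they have to be found in the camera images.
- clip_grip (a point): Sprung probe clip (65 g, 18 mm wide) like a clothes peg: flat black levers above a hinge, steel jaws with rubber pads below; starts clamped on the stand's plate. Point half-way up between the levers, 26 mm above the hinge; lever tops 18 mm above it, lever feet 22 mm below. z up; x level, across the plate, the way levers and jaws close, towards the probe rod's side; y along the plate's edge
- clip_mouth (a point): Point midway between the rubber jaw pads (18 mm wide, 10 mm high), 52 mm straight below clip_grip; parked, it is 10 mm below the top edge of the plate. It lies in the wall between the jaws when the clip is clamped
- probe_tip (a point): Lower end of the clip's steel probe rod (4 mm thick), 106 mm below clip_grip and 15 mm to its x side
- clip_lever (a joint): Opening of the clip (rad): -0.15 shut, 0 clamped on a 4 mm wall (start; levers lean apart, 34 mm over their outer faces at clip_grip, 41 mm at the top), 0.44 fully squeezed against a firm stop (about 12 N a lever; faces then parallel, 22 mm apart, 18 mm wide, 42 mm high; jaws gape 15 mm). Released, it grips a 4 mm wall with about 6 N
- stand: Fixed stand: 80x80x8 mm wooden base with an upright aluminium plate, 4 mm thick in x, 50 mm wide in y, top edge 90 mm above the worktop. Origin under the middle of the base; z up. The probe rod hangs on its +x side (away from the robot)
- tub: Fixed open steel tub, 120 mm in x by 180 mm in y, 100 mm high, walls 4 mm thick and upright, floor 4 mm. Origin under its centre; x points from the near long wall to the far one, z up. Small wire handles on the short ends
- tub_edge (a point): Middle of the top edge of the tub's long wall nearest the robot, in the middle of the wall's thickness, 100 mm above the worktop; axes as the tub's (x into the tub, y along the wall)
- console: Fixed white thermometer console; its 120x112 mm face slopes up away from the robot, its normal leaning 35 degrees from vertical towards console -x. Origin under its middle, x away from the robot, z up. Face centre, on the knobs' axis, 85 mm above the origin. On the face short ticks and one long thick mark straight up the slope from the knobs
- ring_mid (a point): Middle of the wide black fluted outer ring (54 mm diameter, 24 mm high), on the axis, 27 mm out from the face (it begins 15 mm off the face, on a narrower neck). z: the knobs' axis, out of the face; x: along the ring's white line. Turns easily (0.04 N m), stays where it is left
- ring (a joint): Angle of the outer ring (rad), counter-clockwise positive seen from in front of the face; 0 when its white line points at the long mark, range -2 to 2
- inner_mark (a point): Rim end of the black line on top of the small aluminium inner knob (25 mm diameter, standing 18 mm above the outer ring on the same axis): 12.5 mm from the axis, 57 mm out from the face. It turns very easily and is to stay as it is
- mug: Loose white mug, 86x120x96 mm, origin under its middle
- mill: Loose dark wooden pepper mill, 58 mm diameter, 170 mm high, origin under its middle
- lemon: Loose lemon, 70x51x52 mm, origin at its underside as it lay
Things that resemble listed ones, but are neither listed nor needed, are in the scene too. What is shaped like the part that bears clip_grip but purple is not meant.

How it is judged:
By the outcome, as a careful person would: the job done as asked, in the order asked, and still so for the second after the job is handed in, with the robot touching nothing.
It also fails if it takes over 54 s, if anything falls off the work surface, if the arm or the gripper's body presses on something with over 40 N, if the wrist force passes 120 N, or if a joint passes its speed limit or range.

## Working session

There is one attempt and no reset: what is moved stays moved. The work goes in short steps, each a Python script; the robot and the scene stay as the last script left them, time stands still between calls to the robot, and variables do not carry over. Pictures are saved under pics/ and viewed, at most 10 in all, crops included, and the job is handed in when it is done.

```bash
mkdir -p pics; cat > h.py <<'E'
import numpy as np, cv2
from scipy.spatial.transform import Rotation as Rot
from workcell import r, command_gripper, optics
def grab(name):
    s=r.read_state(); p,d=optics.get_image(name); m=optics.camera_model(name)
    if name=="wrist":
        T=np.eye(4);T[:3,:3]=Rot.from_quat(s["eef_rot"]).as_matrix();T[:3,3]=s["eef_pos"]
        W=T@np.array(m["tool_from_camera"])
    else:
        W=np.eye(4);R=np.array(m["R"]);W[:3,:3]=R.T;W[:3,3]=-R.T@np.array(m["t"])
    return p,d,np.array(m["K"]),m["k1"],W
def rays(uv,K,k1,W):
    uv=np.atleast_2d(np.asarray(uv,float))
    n=cv2.undistortPoints(uv.reshape(-1,1,2),K,np.array([k1,0,0,0.])).reshape(-1,2)
    d=np.c_[n,np.ones(len(n))]
    return W[:3,3],d@W[:3,:3].T
def onplane(uv,cam,z):
    o,d=rays(uv,*cam); return o+d*((z-o[2])/d[:,2])[:,None]
def pts(uv,dep,cam):
    uv=np.atleast_2d(uv).astype(int); o,d=rays(uv,*cam); z=dep[uv[:,1],uv[:,0]]
    return o+d*z[:,None]
def cloud(dep,cam):
    v,u=np.mgrid[0:480,0:640]; P=pts(np.c_[u.ravel(),v.ravel()],dep,cam); P[dep.ravel()==0]=np.nan
    return P.reshape(480,640,3)
def save(n,p): cv2.imwrite("pics/"+n,cv2.cvtColor(p,cv2.COLOR_RGB2BGR))
E
python3 - <<'E'
from h import *
for n in("scene","side"):
    p,d,*c=grab(n); save(n+"0.png",p); np.savez("/tmp/"+n,p=p,d=d,K=c[0],k1=c[1],W=c[2]); print(n,c[2][:3,3],c[2][:3,2])
E
```

```text
scene [-0.6494394  -0.57547705  1.01438146] [ 0.73589769  0.38779732 -0.55503859]
side [0.25255622 0.69519726 0.73795656] [ 0.30181776 -0.67582459 -0.67243377]
```

View pics/scene0.png

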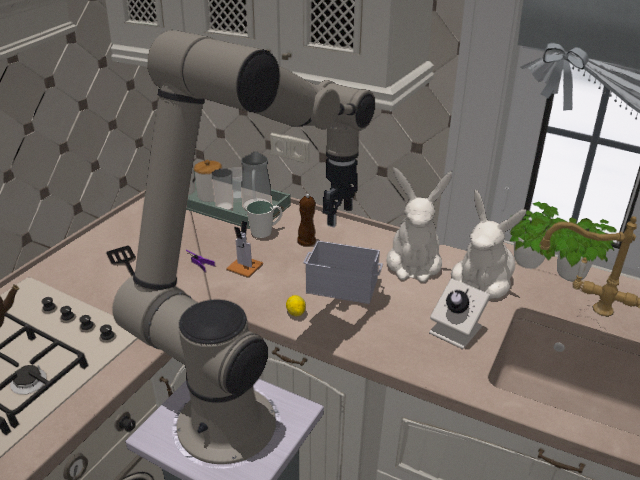

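View pics/side0.png

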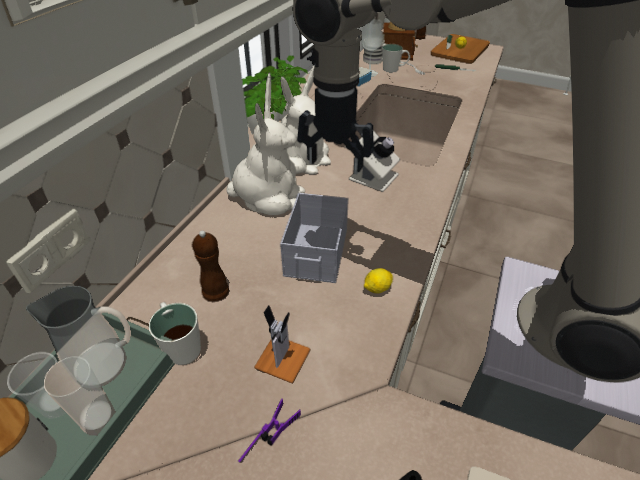

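The scene view shows the stand at about (244,266), the tub at (342,272), the console at (460,310) and the lemon at (296,306). In the side view the clip is at (278,335) on its orange base at (282,360), the purple decoy at (270,430), and the tub rim around (315,220).

```bash
python3 - <<'E'
from h import *
np.set_printoptions(precision=4,suppress=True)
for n in("scene","side"):
    f=np.load(f"/tmp/{n}.npz"); cam=(f["K"],float(f["k1"]),f["W"]); p,d=f["p"],f["d"]
    C=cloud(d,cam); hsv=cv2.cvtColor(p,cv2.COLOR_RGB2HSV)
    box={"scene":(215,245,275,285),"side":(245,325,320,390)}[n]
    m=((hsv[...,0]>5)&(hsv[...,0]<22)&(hsv[...,1]>150)&(hsv[...,2]>90)).astype(np.uint8)
    k=np.zeros_like(m);k[box[1]:box[3],box[0]:box[2]]=1;m&=k
    v,u=np.nonzero(m); P=onplane(np.c_[u,v],cam,.008)
    rect=cv2.minAreaRect((P[:,:2]*1000).astype(np.float32)); print(n,"base",rect,len(u))
    # tub rim
    box={"scene":(295,235,385,305),"side":(275,190,355,285)}[n]
    S=C[box[1]:box[3],box[0]:box[2]].reshape(-1,3); S=S[(S[:,2]>.093)&(S[:,2]<.107)]
    print("tub rim",len(S),S.min(0),S.max(0)); 
    rr=cv2.minAreaRect((S[:,:2]*1000).astype(np.float32)); print(rr)
    box={"scene":(425,275,495,350),"side":(345,130,400,190)}[n]
    S=C[box[1]:box[3],box[0]:box[2]].reshape(-1,3); q=p[box[1]:box[3],box[0]:box[2]].reshape(-1,3)
    g=(S[:,2]>.03)&(S[:,2]<.2)&(q.min(1)>120); S=S[g]
    print("console",len(S),np.median(S,0),S.min(0),S.max(0))
    # dark clip
    box={"scene":(230,215,258,275),"side":(260,300,295,365)}[n]
    S=C[box[1]:box[3],box[0]:box[2]].reshape(-1,3); q=p[box[1]:box[3],box[0]:box[2]].reshape(-1,3)
    g=(S[:,2]>.03)&(S[:,2]<.2); print("clip",np.median(S[g],0),S[g].max(0))
    g&=(q.max(1)<60); print("levers",g.sum(),np.median(S[g],0),S[g].min(0),S[g].max(0))
s=r.read_state();print(s["eef_rot"],s["time_s"])
E
```

```text
scene base ((499.3424072265625, 294.82598876953125), (78.53421020507812, 78.81229400634766), 89.89429473876953) 276
tub rim 425 [ 0.4806 -0.0977  0.093 ] [0.6434 0.104  0.105 ]
((561.8949584960938, 4.662879943847656), (133.33258056640625, 183.19358825683594), 12.053566932678223)
console 1409 [ 0.5307 -0.3511  0.0862] [ 0.4741 -0.3991  0.0301] [ 0.7301 -0.2689  0.1387]
clip [0.505  0.3047 0.0693] [0.6923 0.4796 0.148 ]
levers 111 [0.5125 0.2991 0.1296] [0.4794 0.2881 0.0773] [0.5244 0.311  0.148 ]
side base ((503.44891357421875, 298.2243957519531), (78.43722534179688, 79.75711822509766), 0.17283600568771362) 1120
tub rim 597 [ 0.4841 -0.0937  0.093 ] [0.6399 0.1063 0.1032]
((563.3709716796875, 5.094306945800781), (120.55630493164062, 185.21682739257812), 13.529821395874023)
console 443 [ 0.5091 -0.3091  0.0677] [ 0.4775 -0.3957  0.0462] [ 0.5824 -0.2732  0.1361]
clip [0.5028 0.3046 0.0967] [0.5243 0.3223 0.1485]
levers 229 [0.5154 0.3044 0.1267] [0.4841 0.2932 0.075 ] [0.5235 0.3105 0.1485]
[ 0.7071  0.7071 -0.0004 -0.0005] 0.1
```

```bash
python3 - <<'E'
from h import *
np.set_printoptions(precision=4,suppress=True)
print(np.array(optics.camera_model("wrist")["tool_from_camera"]))
p,d,*c=grab("wrist"); save("w_tub.png",p); np.savez("/tmp/wtub",p=p,d=d,K=c[0],k1=c[1],W=c[2])
r.reach([0.44,0.30,0.30],[.70710678,.70710678,0,0])
p,d,*c=grab("wrist"); save("w_stand.png",p); np.savez("/tmp/wstand",p=p,d=d,K=c[0],k1=c[1],W=c[2])
print(r.read_state()["time_s"],c)
a=cv2.imread("pics/w_tub.png");b=cv2.imread("pics/w_stand.png")
cv2.imwrite("pics/ab.png",np.hstack([a[::2,::2],b[::2,::2]])); 
E
```

```text
[[-0.0009 -0.9631 -0.269   0.0674]
 [ 1.     -0.0007 -0.0006 -0.0006]
 [ 0.0004 -0.269   0.9631 -0.1165]
 [ 0.      0.      0.      1.    ]]
1.4 [array([[420.092 ,   0.    , 314.2532],
       [  0.    , 420.092 , 245.5513],
       [  0.    ,   0.    ,   1.    ]]), -0.02734905754854549, array([[ 1.    , -0.0015, -0.001 ,  0.44  ],
       [-0.0017, -0.9629, -0.2697,  0.3666],
       [-0.0005,  0.2697, -0.9629,  0.4162],
       [ 0.    ,  0.    ,  0.    ,  1.    ]])]
```

View pics/ab.png

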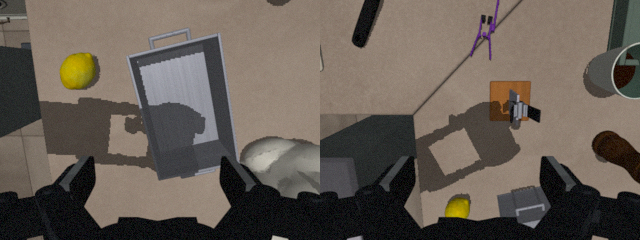

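```bash
python3 - <<'E'
from h import *
np.set_printoptions(precision=4,suppress=True)
f=np.load("/tmp/wstand.npz"); cam=(f["K"],float(f["k1"]),f["W"]); p,d=f["p"],f["d"]
C=cloud(d,cam)
crop=p[145:265,325:455]; C1=cv2.resize(crop,None,fx=5,fy=5,interpolation=cv2.INTER_CUBIC)[:600]
save("stand_crop.png",C1)
S=C[145:265,325:455].reshape(-1,3); S=S[(S[:,2]>.135)&(S[:,2]<.155)]
print("top lever",len(S),S.min(0),S.max(0))
rc=cv2.minAreaRect((S[:,:2]*1000).astype(np.float32));print(rc)
hsv=cv2.cvtColor(p,cv2.COLOR_RGB2HSV)
m=((hsv[...,0]>5)&(hsv[...,0]<22)&(hsv[...,1]>120)&(hsv[...,2]>80)).astype(np.uint8); k=np.zeros_like(m);k[145:265,325:455]=1;m&=k
v,u=np.nonzero(m);P=onplane(np.c_[u,v],cam,.008);print("base",cv2.minAreaRect((P[:,:2]*1000).astype(np.float32)))
f=np.load("/tmp/wtub.npz"); cam=(f["K"],float(f["k1"]),f["W"]); p,d=f["p"],f["d"]
C=cloud(d,cam); B=C[50:370,240:490]; S=B.reshape(-1,3);S=S[(S[:,2]>.095)&(S[:,2]<.105)&(S[:,1]>-.09)]
print("rim",len(S),S.min(0),S.max(0))
np.save("/tmp/rim",S)
# near wall: strips along approximate wall direction
a=np.radians(13);ex=np.array([np.cos(a),np.sin(a)]);ey=np.array([-ex[1],ex[0]])
q=(S[:,:2]-[.5626,.005]); X=q@ex;Y=q@ey
for s in(-1,1):
    g=(abs(X-s*.058)<.015)&(abs(Y)<.08); fit=np.polyfit(Y[g],X[g],1); print(s,g.sum(),fit, X[g].std())
print("Y",Y.min(),Y.max(),np.percentile(Y,[1,99]))
E
```

```text
top lever 439 [0.4835 0.2911 0.135 ] [0.5237 0.309  0.1475]
((503.6416931152344, 300.0610046386719), (17.840913772583008, 40.18134307861328), 89.939208984375)
base ((502.65625, 296.57733154296875), (78.37715911865234, 77.3441390991211), 0.0003552539274096489)
rim 5501 [ 0.4842 -0.09    0.095 ] [0.6417 0.1056 0.1012]
-1 1474 [-0.0064 -0.0576] 0.00126069954421687
1 1762 [-0.0059  0.0573] 0.001286428996885373
Y -0.09101876095945897 0.0899239008707944 [-0.0898  0.0892]
```

View pics/stand_crop.png

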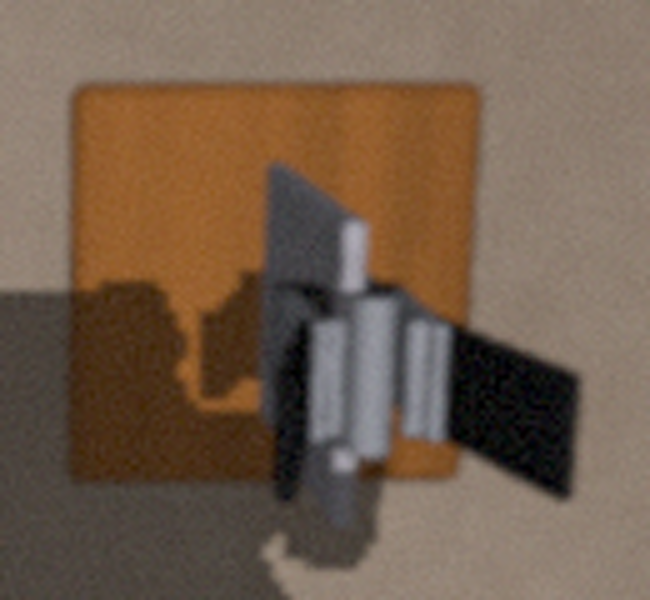

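The clip's levers show at crop pixels (290,420) and (510,410). The jaws are square to the stand, and the clip's centre is at about (0.503, 0.300). I'll grasp it now.

```bash
python3 - <<'E'
from h import *
np.set_printoptions(precision=4,suppress=True)
Q=[.70710678,.70710678,0,0]
command_gripper(0.065,35)
r.reach([.503,.300,.21],Q)
print(r.move_straight([.503,.300,.141],Q,speed=.1,max_force=8))
command_gripper(0.012,35)
s=r.read_state();print(s["grip_width"],s["grip_force"],s["contact_force"],s["eef_pos"],s["time_s"])
if s["grip_width"]<.026:
    r.move_straight([.503,.300,.255],Q,speed=.12)
    s=r.read_state();print(s["grip_width"],s["grip_force"],s["contact_force"],s["time_s"])
    p,d,*c=grab("side"); save("lift.png",p[100:420,150:470])
    p,d,*c=grab("wrist"); save("liftw.png",p)
    a=cv2.imread("pics/lift.png");b=cv2.imread("pics/liftw.png");cv2.imwrite("pics/lift2.png",np.hstack([a,cv2.resize(b,(427,320))]))
E
```

```text
False
0.02078383199235387 38.87193024158478 [ 0.5556 -0.7192 -0.7143] [0.503 0.3   0.141] 3.5583
0.021046088344138316 38.87229323387146 [ 0.7506  0.2719 -1.0204] 4.6583
```

View pics/lift2.png

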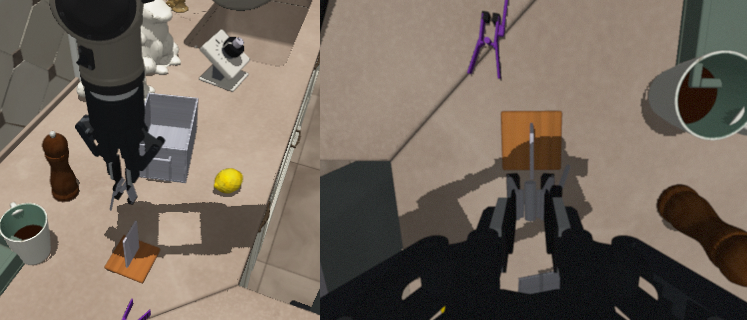

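The clip is held open and clear of the stand: it is between the fingers at (530,200) in the right view, and the plate is bare at (130,245) in the left. Next I'll move it to the tub.

```bash
python3 - <<'E'
from h import *
np.set_printoptions(precision=4,suppress=True)
yaw=np.radians(13.4)
Q=(Rot.from_euler("z",yaw)*Rot.from_quat([.70710678,.70710678,0,0])).as_quat()
e=np.array([.5062,-.0083])
r.move_straight([*e,.262],Q,speed=.2)
# where the clip's lower parts are relative to the tool, from the wrist depth
p,d,*c=grab("wrist"); save("above.png",p); C=cloud(d,c)
B=C.reshape(-1,3); q=B-np.array([*e,0]); X=q[:,0]*np.cos(yaw)+q[:,1]*np.sin(yaw); Y=-q[:,0]*np.sin(yaw)+q[:,1]*np.cos(yaw)
g=(B[:,2]>.094)&(B[:,2]<.104)&(abs(X)<.02)&(Y>.02)&(Y<.08)
print("rim X",g.sum(),np.median(X[g]),np.polyfit(Y[g],X[g],1),np.median(B[g,2]), np.percentile(X[g],[3,97]))
g=(B[:,2]>.145)&(B[:,2]<.23)&(abs(X)<.03)&(abs(Y)<.03)
for z in np.arange(.145,.23,.01):
    h=g&(abs(B[:,2]-z)<.005)
    if h.sum()>10: print(z,h.sum(),np.percentile(X[h],[2,50,98]),np.percentile(Y[h],[2,98]))
print(r.read_state()["time_s"])
E
```

```text
rim X 558 -4.563363745070442e-05 [-0.0007  0.    ] 0.09867449947065277 [-0.0017  0.0016]
0.155 14 [0.0274 0.029  0.0299] [0.0015 0.0025]
0.165 39 [0.0255 0.0281 0.0295] [0.0007 0.0027]
0.17500000000000002 49 [0.0232 0.026  0.028 ] [0.0002 0.0026]
0.18500000000000003 57 [0.0211 0.0235 0.0258] [0.0007 0.0029]
0.19500000000000003 466 [-0.017   0.0067  0.0224] [-0.0045  0.0097]
0.20500000000000004 470 [-0.0153  0.0075  0.0198] [-0.0017  0.0096]
0.21500000000000005 487 [-0.0132  0.0121  0.019 ] [0.0005 0.0125]
0.22500000000000006 2137 [-0.0094 -0.0005  0.0083] [-0.0105  0.0122]
6.5
```

View pics/above.png

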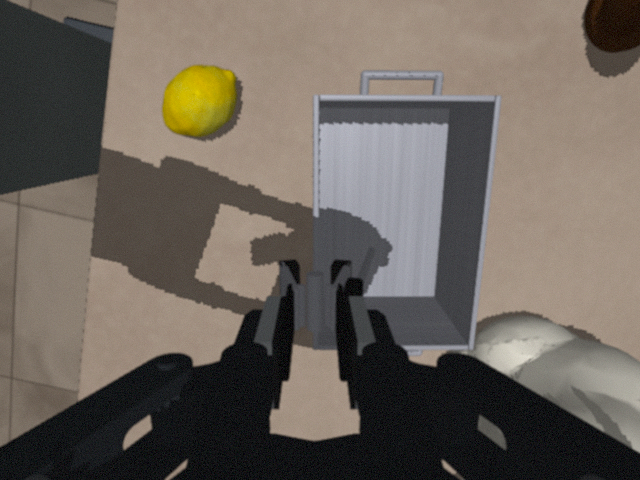

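The wall rim at (317,150) lines up with the middle of the open jaws at (316,290), and the rod is on the tub side at (368,262). I'll lower and release.

```bash
python3 - <<'E'
from h import *
np.set_printoptions(precision=4,suppress=True)
e=np.array([.5062,-.0083])
print(r.move_straight([*e,.150],None,speed=.08,max_force=8))
s=r.read_state();print(s["eef_pos"],s["contact_force"],s["grip_width"])
command_gripper(0.065)
r.move_straight([*e,.24],None,speed=.12)
print(r.read_state()["time_s"])
p,d,*c=grab("side");a=cv2.resize(p[170:300,250:380],(400,400),interpolation=cv2.INTER_CUBIC)
q,d,*c=grab("wrist");b=cv2.resize(q[100:420,170:490],(400,400)); save("clipped.png",np.hstack([a,b]))
C=cloud(d,c).reshape(-1,3);g=(C[:,2]>.135)&(C[:,2]<.17)&(np.hypot(*(C[:,:2]-e).T)<.035)
print(g.sum(),cv2.minAreaRect((C[g,:2]*1000).astype(np.float32)),C[g,2].max())
E
```

```text
False
[ 0.5065 -0.0083  0.1505] [-0.752  -0.5221 -0.1077] 0.021009670080455872
9.4417
1072 ((506.11383056640625, -8.148529052734375), (40.12461471557617, 18.039369583129883), 13.386013984680176) 0.15552373187372875
```

View pics/clipped.png

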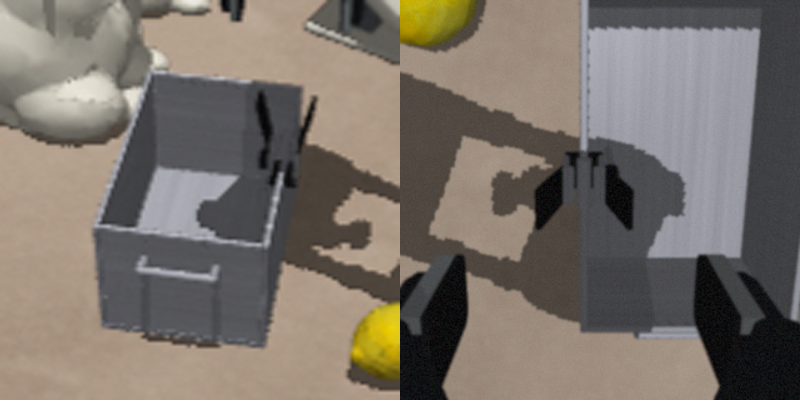

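The clip stands upright and centred on the near wall: levers at (285,130) in the left view and astride the rim at (585,190) in the right. Next is the console.

```bash
cat >> h.py <<'E'
def face_fit(C,p,sel,n0=None):
    S=C[sel]; 
    for it in range(6):
        c=S.mean(0) if it==0 else S[k].mean(0); A=S if it==0 else S[k]
        n=np.linalg.svd(A-c,full_matrices=False)[2][2]; n=n*np.sign(n[2]); k=abs((S-c)@n)<(.02,.01,.006,.004,.003,.003)[it]
    return c,n,S[k]
E
python3 - <<'E'
from h import *
np.set_printoptions(precision=4,suppress=True)
f=np.load("/tmp/scene.npz"); cam=(f["K"],float(f["k1"]),f["W"]); p,d=f["p"],f["d"]
C=cloud(d,cam); m=np.zeros((480,640),bool); m[275:350,425:495]=1
m&=(C[...,2]>.04)&(C[...,2]<.135)&(C[...,0]<.6)&(p.min(2)>90)
c,n,S=face_fit(C,p,m); print(c,n,np.degrees(np.arccos(n[2])),np.degrees(np.arctan2(-n[1],-n[0])),len(S))
# in-plane rectangle
psi=np.arctan2(-n[1],-n[0]); ex=np.array([-np.sin(psi),np.cos(psi),0]); up=np.cross(n,-ex)
Z=np.c_[(S-c)@ex,(S-c)@up]; rc=cv2.minAreaRect((Z*1000).astype(np.float32)); print(rc,up)
fc=c+rc[0][0]/1000*ex+rc[0][1]/1000*up; print("face centre",fc)
for k in range(0,4):
    x=np.array([*np.cross(n,ex)])
for psi2 in (psi,):
    z=-n
    for roll in np.arange(0,360,30):
        a=np.radians(roll); yx=np.cos(a)*ex+np.sin(a)*up; R=np.c_[np.cross(yx,z),yx,z]
        q=Rot.from_matrix(R).as_quat(); j=r.solve_ik(fc+n*.16,q); print(roll,j)
E
```

```text
[ 0.5255 -0.3416  0.0818] [-0.5681  0.0923  0.8178] 35.13823794634975 -9.227389035567326 1055
((4.162445068359375, 4.503215789794922), (112.5474624633789, 120.03178405761719), 0.6948317885398865) [ 0.8072 -0.1311  0.5756]
face centre [ 0.5298 -0.3381  0.0844]
0 [-1.0133  0.2395  1.9694  0.7878  0.6577 -2.9945]
30 [-1.0133  0.2395  1.9694  0.7878  0.6577 -2.4709]
60 [-1.0133  0.2395  1.9694  0.7878  0.6577 -1.9473]
90 [-1.0133  0.2395  1.9694  0.7878  0.6577 -1.4237]
120 [-1.0133  0.2395  1.9694  0.7878  0.6577 -0.9001]
150 [-1.0133  0.2395  1.9694  0.7878  0.6577 -0.3765]
180 [-1.0133  0.2395  1.9694  0.7878  0.6577  0.1471]
210 [-1.0133  0.2395  1.9694  0.7878  0.6577  0.6707]
240 [-1.0133  0.2395  1.9694  0.7878  0.6577  1.1943]
270 [-1.0133  0.2395  1.9694  0.7878  0.6577  1.7179]
300 [-1.0133  0.2395  1.9694  0.7878  0.6577  2.2415]
330 [-1.0133  0.2395  1.9694  0.7878  0.6577  2.7651]
```

```bash
cat >> h.py <<'E'
def tool_quat(n,ex,up,roll):
    yx=np.cos(roll)*ex+np.sin(roll)*up; z=-n
    return Rot.from_matrix(np.c_[np.cross(yx,z),yx,z]).as_quat()
def axes(n):
    psi=np.arctan2(-n[1],-n[0]); ex=np.array([-np.sin(psi),np.cos(psi),0]); return ex,np.cross(n,-ex)
E
python3 - <<'E'
from h import *
np.set_printoptions(precision=4,suppress=True)
n=np.array([-.5681,.0923,.8178]);n/=np.linalg.norm(n);ex,up=axes(n);fc=np.array([.5298,-.3381,.0844])
r.move_straight([.5,-.05,.30],None,speed=.15)
r.reach(fc+n*.18,tool_quat(n,ex,up,np.pi))
p,d,*c=grab("wrist"); np.savez("/tmp/wcon",p=p,d=d,K=c[0],k1=c[1],W=c[2]); save("con.png",p); print(r.read_state()["time_s"])
C=cloud(d,c); q=C-fc; H=q@n; A=q@ex; B=q@up
m=(abs(H)<.015)&(abs(A)<.065)&(abs(B)<.065)&(p.min(2)>100)&(d>0)
cc,nn,S=face_fit(C,p,m); print(cc,nn,np.degrees(np.arccos(nn[2])),len(S))
ex,up=axes(nn); Z=np.c_[(S-cc)@ex,(S-cc)@up]; rc=cv2.minAreaRect((Z*1000).astype(np.float32)); print(rc)
f2=cc+rc[0][0]/1000*ex+rc[0][1]/1000*up; print("face",f2)
q=C-f2;H=q@nn;A=q@ex;B=q@up
g=(H>.034)&(H<.044)&(np.hypot(A,B)<.04)&(d>0); print("ring top",g.sum(),cv2.minEnclosingCircle((np.c_[A[g],B[g]]*1000).astype(np.float32)),np.median(H[g]))
g=(H>.052)&(H<.062)&(np.hypot(A,B)<.03)&(d>0); print("inner top",g.sum(),cv2.minEnclosingCircle((np.c_[A[g],B[g]]*1000).astype(np.float32)),np.median(H[g]))
E
```

```text
11.3417
[ 0.5381 -0.3393  0.0892] [-0.5641  0.0939  0.8203] 34.881995980475814 16796
((-0.49378204345703125, -8.985725402832031), (110.72891998291016, 118.91349029541016), 0.15377922356128693)
face [ 0.5307 -0.3386  0.0841]
ring top 4117 ((0.005648141726851463, -0.6398283839225769), 27.99123191833496) 0.03909132845580775
inner top 1322 ((0.02534281462430954, -0.5612861514091492), 12.436760902404785) 0.05706441662205505
```

View pics/con.png

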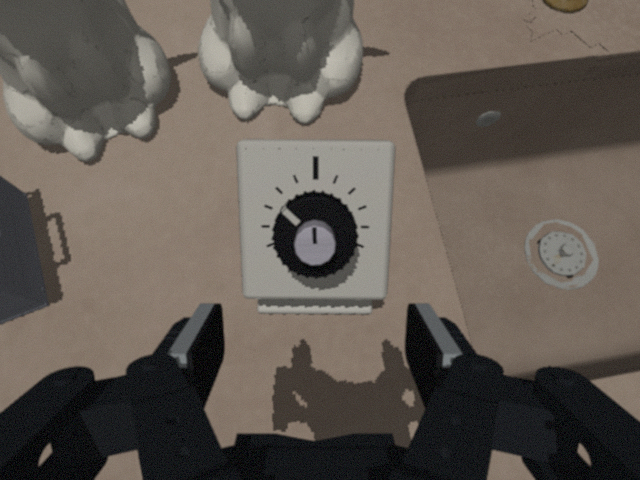

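The white ring line is at (290,215) and the ring centre at (315,234), so the ring is about 50° counter-clockwise of the long mark at (316,167). The inner knob's line points up at (315,233).

```bash
cat >> h.py <<'E'
N=np.array([-.5641,.0939,.8203]);N/=np.linalg.norm(N);EX,UP=axes(N);FC=np.array([.5307,-.3386,.0841])-.0006*UP
def plane_px(mask,cam,h):
    v,u=np.nonzero(mask); o,d=rays(np.c_[u,v],*cam); t=((FC+h*N-o)@N)/(d@N); q=o+d*t[:,None]-FC; return u,v,q@EX,q@UP
def dirs(p,cam):
    "angles ccw from up-slope (EX is left): ring line, long mark, inner line"
    R=np.zeros((480,640),bool);R[120:300,230:400]=1; g=p.min(2).astype(int); out={}
    for nm,h,lo,hi,dark in(("ring",.039,.0165,.0255,0),("mark",0,.034,.06,1),("inner",.057,.0,.0105,1)):
        u,v,a,b=plane_px(R,cam,h); rr=np.hypot(a,b); val=g[v,u]; k=(rr>lo)&(rr<hi)&((val<60) if dark else (val>110))
        if nm=="mark": k&=(abs(a)<.012)&(b>0)
        A=np.c_[a[k],b[k]]; c=A.mean(0); w=np.linalg.svd(A-c,full_matrices=False)[2][0]
        if w@c<0:w=-w
        out[nm]=(int(k.sum()),c.round(4).tolist(),round(np.degrees(np.arctan2(c[0],c[1])),1),round(np.degrees(np.arctan2(w[0],w[1])),1))
    return out
E
python3 - <<'E'
from h import *
f=np.load("/tmp/wcon.npz");print(dirs(f["p"],(f["K"],float(f["k1"]),f["W"])))
E
```

```text
{'ring': (113, [0.0126, 0.0075], np.float64(59.1), np.float64(25.4)), 'mark': (81, [-0.0, 0.0412], np.float64(-0.0), np.float64(0.6)), 'inner': (40, [0.0005, 0.0063], np.float64(4.7), np.float64(1.5))}
```

```bash
python3 - <<'E'
s=open("h.py").read()
s=s.replace("        A=np.c_[a[k],b[k]]; c=","""        if nm=="ring":
            M=np.zeros((480,640),np.uint8);M[v[k],u[k]]=1;_,L,st,_=cv2.connectedComponentsWithStats(M)
            best=max(range(1,len(st)),key=lambda i:st[i,4] if np.hypot(a,b)[(L[v,u]==i)].mean()>.018 else 0); k=k&(L[v,u]==best)
        A=np.c_[a[k],b[k]]; c=""")
open("h.py","w").write(s)
E
python3 - <<'E'
from h import *
f=np.load("/tmp/wcon.npz");print(dirs(f["p"],(f["K"],float(f["k1"]),f["W"])))
E
```

```text
{'ring': (89, [0.0156, 0.014], np.float64(48.0), np.float64(45.1)), 'mark': (81, [-0.0, 0.0412], np.float64(-0.0), np.float64(0.6)), 'inner': (40, [0.0005, 0.0063], np.float64(4.7), np.float64(1.5))}
```

```bash
python3 - <<'E'
from h import *
np.set_printoptions(precision=4,suppress=True)
th=np.radians(47.5); q0=tool_quat(N,EX,UP,np.pi-th/2)
command_gripper(.078,30)
r.reach(FC+N*.10,q0)
print(r.move_straight(FC+N*.033,q0,speed=.08,max_force=8))
command_gripper(.03,30)
s=r.read_state();print(s["grip_width"],s["grip_force"],s["contact_force"],s["torque"],s["eef_pos"],FC+N*.033)
j=np.array(s["joint_positions"]);j[5]+=th; r.movej(j)
s=r.read_state();print(s["contact_force"],s["torque"])
command_gripper(.078)
q1=tool_quat(N,EX,UP,np.pi+th/2)
r.move_straight(FC+N*.10,q1,speed=.1)
r.reach(FC+N*.18,tool_quat(N,EX,UP,np.pi))
p,d,*c=grab("wrist"); save("con2.png",cv2.resize(p[120:310,220:410],(600,600),interpolation=cv2.INTER_CUBIC)); print(dirs(p,c),r.read_state()["time_s"])
E
```

```text
False
0.05359328337936376 30.022360682487488 [-5.0168  3.2226  5.7168] [0.4531 0.4727 0.2684] [ 0.5113 -0.3347  0.1114] [ 0.5116 -0.3354  0.1108]
[0.6597 5.1257 1.1179] [ 0.8135 -0.0571  0.5285]
{'ring': (84, [0.0003, 0.0211], np.float64(0.8), np.float64(-0.2)), 'mark': (82, [0.0004, 0.0412], np.float64(0.6), np.float64(-0.2)), 'inner': (43, [0.0006, 0.006], np.float64(5.7), np.float64(0.8))} 15.975
```

View pics/con2.png

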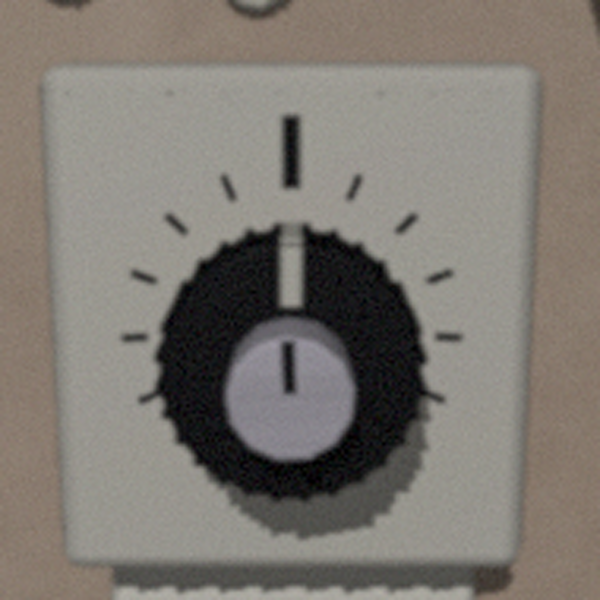

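The white line at (291,265) now points straight at the long mark at (291,150), and the inner knob's line at (288,368) is unchanged. The clip was confirmed clamped earlier and the gripper is open and clear, so I'm handing in.

```bash
python3 - <<'E'
from h import *
print(r.finish_job())
E
```

```text
the job is handed in; nothing more can be done
None
```

I clipped the probe upright on the middle of the tub's near wall with the rod hanging inside, turned the outer ring to the long mark (within about 1°), left the inner knob as it was set, and handed the job in at about 16 s with the gripper clear.

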